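# Run the workpiece carrier round the bend to the stop

## Task

Pick up the small wooden carrier by its fin, set it down in the open end of the guide track and slide it along the channel, round the bend and up against the steel stop block at the far end, then let go of it there. Keep it down in the channel all the way and feel it round: do not force it against the rails or the stop, and leave the jar, the wax and the clamp where they are.

Things in the scene. Friction and masses are not known exactly. Their poses are not given: they have to be found in the camera images.
- track: Fixed guide track: plywood base with aluminium rails. Origin on the bench, under the centre line of the entry channel; x = direction of travel in the entry channel, y = left of that, z up. Channel floor (top of base) at z = 20 mm, rail tops at z = 38 mm; rails 8 mm thick. The channel is 44 mm wide throughout, 3 mm wider than the carrier. Bend, exit channel and stop are one separate piece.
- rails: All the aluminium rails of the track with the steel stop block (without the plywood floor). Its frame is that of track, whatever the bend piece's true place. Over 18 N between them and the carrier would dent it.
- track_mouth (a point): Centre of the flared mouth of the entry channel, on the floor (track x = -112 mm). Open floor for setting down reaches 70 mm back from here (to x = -182 mm), 110 mm wide. The flare is 17 mm long, then straight entry rails run to x = -30 mm; then a gap and a slightly flared second mouth, 14 mm before the bend starts.
- bend_start (a point): Track x = 0, floor: where the bend NOMINALLY starts: a quarter bend to the left, 80 mm centre-line radius, about (0, 80 mm), then a straight channel along track +y. The whole bend piece is screwed down through slots and really stands up to 14 mm nearer or farther along track x, differently each time: this is not measured and must be felt. It is tight and does not move when pushed.
- track_home (a point): Nominal place of the carrier's origin when home against the stop (track x = 80, y = 135 mm, floor). The stop block's face is at track y = 170 mm, exactly; the block is 22 mm high, as wide as the channel and its rails. The exit channel's true centre line, and so the home place, is off along track x by the same unmeasured -14 to +14 mm as the bend. Tall violin plates stand behind it.
- carrier: Loose carrier, 70 x 41 mm in plan with round ends (discs of 20.5 mm radius centred 14.5 mm ahead of and behind the origin), 0.15 to 0.31 kg. Dark wooden sole 18 mm high, 4 mm plate on it, upright pale wooden fin. Origin at the centre of its underside, x along its length and the fin, z up; both ends are alike. It stands on the bench at the start.
- carrier_fin (a point): Grasp point in the carrier's fin: 46 mm straight above the carrier's origin. The fin is 36 mm long (carrier x), 14 mm thick (carrier y) and stands from 22 to 62 mm above the underside; take it across its thickness from above.
- jar: Bystander: amber jar with black lid, 56 mm across, 87 mm high, origin under its centre.
- wax: Bystander: yellow lump of wax 30 x 50 x 22 mm, origin under its centre.
- clamp: Bystander: spool clamp, two wooden discs on a bolt, 27 x 95 x 27 mm, origin under its centre.

How it is judged:
By the outcome, as a careful person would: the job done as asked, in the order asked, and still so for the second after the job is handed in, with the robot touching nothing.
It also fails if it takes over 69 s, if anything falls off the work surface, if the arm or the gripper's body presses on something with over 40 N, if the wrist force passes 120 N, or if a joint passes its speed limit or range.

## Robot

A 6-joint arm with a two-finger parallel gripper is mounted at the origin on a cart in front of the work surface, level with it; the furniture and walls round the work are solid. World frame = base frame: x ahead of the robot, y to its left, z up, the work surface at z = 0. Lengths are in m, angles in rad, forces in N, time in s.
With the tool pointing down it reaches from about 0.35 to 1 m from the base axis. Payload 7.1 kg.
Tool frame: the origin (TCP) lies midway between the tips of the shut fingers; the grasp point (between the pads) lies 19 mm behind it; z points along the fingers, y is the line along which they close (so a half turn about z gives the same grasp; the last joint's range is limited). The gripper opens to 85 mm and grips with 20 to 120 N. Pads are 22 mm wide; open, the fingers measure 114 mm over their backs; the gripper's body (76 mm by 85 mm) begins 54 mm behind the grasp point. The pads swing forward as they close: fully open they stand 13 mm farther back than shut.
Start: joints at [1.095, 0.423, 1.63, -0, 1.089, -0.019], TCP at [0.276, 0.561, 0.231] pointing down, gripper open.
Joint ranges: [-3, 3], [-0.9, 2.11], [0.09, 2.58], [-1.31, 4.45], [0.11, 2.69], [-2.54, 2.54]. Speed limits (rad/s): [2.39, 2.39, 3.01, 3.14, 3.14, 3.14].

## Interface

Orientations are given as [roll, pitch, yaw] about the fixed x, y, z axes, in that order (R = Rz(yaw) Ry(pitch) Rx(roll)).
In Python, from station import bot gives the robot as it stands. The module is installed in compiled form; this text tells all that it offers.
- The arm moves only by the tool send_rows, never from a script. Its argument "increments" is a list of rows, each a list of 3 entries, a list of its own where there are three numbers: the turn, a rotation vector about the tool's x, y, z in units of 180 degrees (1.0 is 180 degrees), then the shift along the tool's x, y, z in units of 0.75 m (1.0 is 0.75 m), then the closure in counts, from 0 (fully open) to 255 (shut). A call has 1 to 8 rows; each row shifts and turns the commanded pose from where the row before left it, along the tool's axes as they then stand; what a row does not reach is not made up. A row lasts 1/10 s, in which the tool goes at most 50 mm and 8.59 degrees, less where a joint would pass 70% of its speed; a pose out of reach is approached as far as the arm can. A call with a number of a shift or a turn outside -1 to 1 is refused whole. A call with a gripper value outside its range is refused whole. The fingers move at their own pace and stop on an object; the grip force is fixed at half the most. Time passes only in rows, so rows that do not move let the fingers close. It gives the time, the measured TCP pose, the force, the opening and the grip force at its end, in the units of the state.
- bot.read_state(): the state, without advancing time (a new reading comes with each control period).
- bot.camera(name): name is "scene" or "top" or "wrist"; returns (picture, depth): 420x560x3 uint8, red, green, blue; 420x560 float32, m along the optical axis (not along the pixel's ray), 0 where there is no reading.
- bot.get_calibration(name): a dict with "camera_matrix" (3x3 intrinsics, pixels), "rvec" (rotation vector, rad) and "tvec" (3), from world to camera coordinates, as OpenCV has them. Camera axes: x right, y down, z forward; pixel columns grow to the right and rows downward; lengths in m; the calibration is good to about 2 mm. A picture is of the moment at which its call begins: read the wrist's pose just before it. get_calibration takes no time and is no camera call; for the wrist camera it gives the pose at the moment of the call.
- bot.hand_in(): hands the job in; it is judged then, once.
The state is a dict: "time_s": time; "joint_positions": joint angles; "joint_vel": joint speeds; "effort": joint torques, N m; "tool_pos": TCP position; "tool_rot": TCP orientation; "ft_force": force on the tool from outside, world axes, zero at the start; "torque": the same for the moment, N m; "grip_width": finger opening in m; "finger_force": force on a finger pad.
Only numpy, scipy, OpenCV 4.12 (cv2) and the standard library are available. Lean on these libraries where they do the work, as an engineer would, in place of code of your own. Each camera call takes 0.05 s, during which the arm holds its last target. There are 200 camera calls.

## Working session

There is one attempt and no reset: what is moved stays moved. The work goes in short steps, Python scripts to look and compute and a tool call to move; the robot and the scene stay as the last step left them, time stands still between calls to the robot, and variables do not carry over. Pictures are saved under pics/ and viewed, at most 10 in all, crops included, and the job is handed in when it is done.

Besides the shell and the picture viewer there is one more tool, called after ">>>" by a JSON object that holds its "fn" and its "kwargs". send_rows: Moves the arm, as the interface text tells. Its arguments: {"type":"object","properties":{"increments":{"type":"array","items":{"type":"array"}}},"required":["increments"]}

```bash
mkdir -p pics; cat > h.py <<'E'
import numpy as np, cv2
from station import bot
from scipy.spatial.transform import Rotation as R
def cal(n):
    c=bot.get_calibration(n);K=np.array(c["camera_matrix"],float);Rm=cv2.Rodrigues(np.array(c["rvec"],float))[0];t=np.array(c["tvec"],float).ravel()
    return K,Rm,t
def ray(c,uv,z):
    K,Rm,t=c
    uv=np.atleast_2d(uv).astype(float)
    d=(Rm.T@np.linalg.inv(K)@np.c_[uv,np.ones(len(uv))].T).T
    o=-Rm.T@t
    return o+d*((z-o[2])/d[:,2])[:,None]
def cloud(c,dep):
    K,Rm,t=c
    v,u=np.indices(dep.shape)
    p=np.stack([(u-K[0,2])/K[0,0]*dep,(v-K[1,2])/K[1,1]*dep,dep],-1)
    return (p-t)@Rm
def save(n,im): cv2.imwrite("pics/"+n,im[...,::-1])
E
python3 - <<'E'
from h import *
for n in("top","scene"):
    c=cal(n);im,d=bot.camera(n);save(n+"0.png",im);np.savez(n+"0.npz",im=im,d=d,K=c[0],R=c[1],t=c[2])
    print(n,-c[1].T@c[2])
print(bot.read_state())
E
```

```text
top [ 0.45384432 -0.00395344  1.24878859]
scene [-0.0347942  -0.3337986   0.70292797]
{'time_s': 0.1, 'joint_positions': array([ 1.09500263e+00,  4.23765163e-01,  1.63064236e+00,  9.70155214e-07,
        1.08864129e+00, -1.89991973e-02]), 'joint_vel': array([ 0.00232652, -0.00021141, -0.00286787, -0.00064403, -0.00070658,
       -0.00023852]), 'effort': array([ 3.87435221e-04, -5.58426583e+01, -2.82447928e+01, -2.46224681e-05,
        3.06711299e-03, -1.80929490e-06]), 'tool_pos': array([0.27540705, 0.56046498, 0.23061167]), 'tool_rot': array([-3.14013677e+00, -2.85229185e-05,  2.68479768e+00]), 'ft_force': array([-0.30220879,  0.10312104,  0.89958674]), 'torque': array([0.02524261, 0.08200314, 0.01826084]), 'finger_force': 0.0, 'grip_width': 0.08569051411893236}
```

View pics/top0.png

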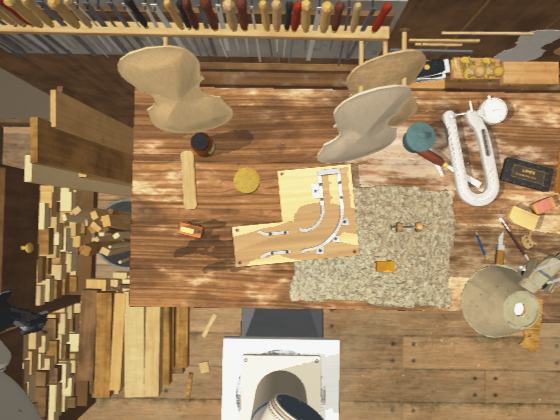

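View pics/scene0.png

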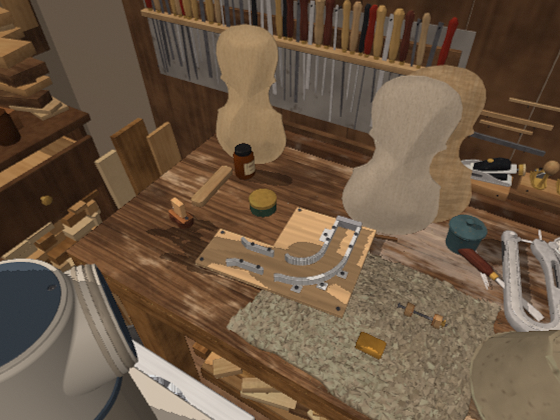

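The top view shows the track with its mouth at the left (~237,245), running right and bending up to the stop at (~330,170). The carrier is at (~190,230), the jar at (203,143), the clamp at (405,227) and the wax at (385,266).

```bash
python3 - <<'E'
from h import *
z=np.load("top0.npz");c=(z["K"],z["R"],z["t"]);im=z["im"];P=cloud(c,z["d"])
# carrier
def st(n,m):
    q=P[m];print(n,len(q),q.mean(0).round(4),q.min(0).round(4),q.max(0).round(4))
v,u=np.indices(z["d"].shape)
box=(u>165)&(u<215)&(v>210)&(v<250)
st("fin",box&(P[...,2]>.05)); st("sole",box&(P[...,2]>.012)&(P[...,2]<.035))
for a in("fin",):
    q=P[box&(P[...,2]>.045)][:,:2];r=cv2.minAreaRect(q.astype(np.float32)*1000);print(r)
q=P[box&(P[...,2]>.012)][:,:2];print(cv2.minAreaRect(q.astype(np.float32)*1000))
tb=(u>225)&(u<365)&(v>160)&(v<270)
# rails
m=tb&(P[...,2]>.030)&(P[...,2]<.045);st("rails",m)
m2=tb&(P[...,2]>.012)&(P[...,2]<.05);print(cv2.minAreaRect(P[m2][:,:2].astype(np.float32)*1000))
crop=cv2.resize(im[155:275,170:370],None,fx=4,fy=4,interpolation=cv2.INTER_CUBIC);save("crop.png",crop)
E
```

```text
fin 80 [0.4436 0.2394 0.1056] [ 0.4347 -0.004   0.0501] [0.4538 0.2666 1.2488]
sole 239 [0.443  0.2464 0.0209] [0.4206 0.2163 0.0133] [0.4663 0.2831 0.0342]
((444.2047119140625, 131.29998779296875), (18.13353729248047, 270.5860595703125), 0.24262787401676178)
((438.21136474609375, 139.90097045898438), (285.9608459472656, 44.50090789794922), 87.35675048828125)
rails 1387 [ 0.524  -0.0167  0.037 ] [ 0.3707 -0.1611  0.03  ] [0.6346 0.1332 0.045 ]
((488.0313720703125, -42.834503173828125), (294.2986755371094, 357.25714111328125), 0.9122110605239868)
```

View pics/crop.png

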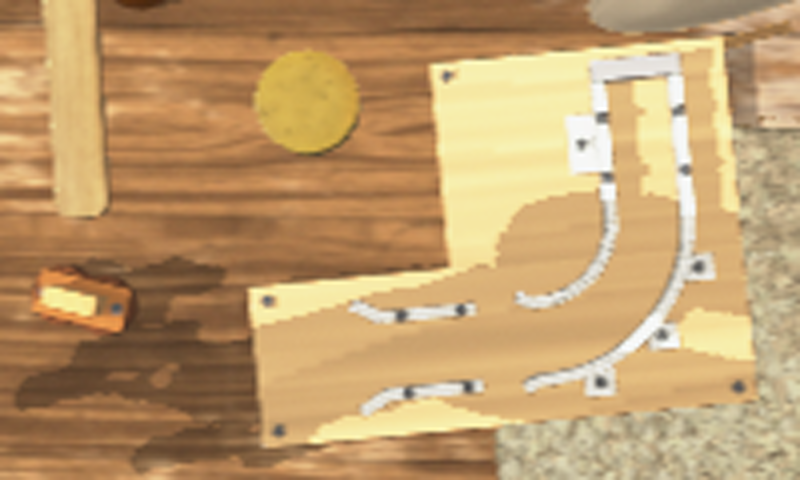

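The crop shows the carrier fin along roughly (40,293)-(95,305). The entry rails lie along y≈312 and 388, and the stop is at (635,68). Next I go above the carrier.

```bash
cat >> h.py <<'E'
def rot(y): return R.from_euler("z",y).as_matrix()@np.diag([1,-1,-1.])
def cur():
    s=bot.read_state();return np.array(s["tool_pos"]),s["tool_rot"][2]
def plan(wps,g,nd=4,start=None):
    """wps: list of (x,y,z,yaw,nrows); prints rows (tool taken as vertical)"""
    p,y=start if start else cur()
    rows=[]
    for x,yy,z,w,n in wps:
        dw=(w-y+np.pi)%(2*np.pi)-np.pi; tgt=np.array([x,yy,z]); p0=p.copy();y0=y
        for k in range(1,n+1):
            pn=p0+(tgt-p0)*k/n; d=rot(y).T@(pn-p)/0.75
            rows.append([[0,0,round(-dw/n/np.pi,nd)],[round(float(a),nd)+0. for a in d],g])
            p=p+rot(y)@np.array(rows[-1][1])*.75; y-=rows[-1][0][2]*np.pi
    print(str(rows).replace(" ",""))
E
python3 - <<'E'
from h import *
plan([(.443,.245,.22,np.radians(80),8)],0,3)
z=np.load("top0.npz");c=(z["K"],z["R"],z["t"])
f=lambda l,h:ray(c,[(170+(a+.5)/4-.5,155+(b+.5)/4-.5) for a,b in l],h).round(4)
print("inner/outer entry",f([(392,316),(468,310),(405,392),(480,386)],.038))
print("corners",f([(248,290),(262,445)],.02))
print("stop",f([(590,65),(678,55),(682,72),(594,82)],.042))
print("exit rails",f([(603,120),(610,185),(679,105),(686,170)],.038))
E
```

```text
[[[0,0,np.float64(0.051)],[-0.048,-0.035,0.002],0],[[0,0,np.float64(0.051)],[-0.053,-0.027,0.002],0],[[0,0,np.float64(0.051)],[-0.057,-0.017,0.001],0],[[0,0,np.float64(0.051)],[-0.059,-0.009,0.002],0],[[0,0,np.float64(0.051)],[-0.06,0.001,0.002],0],[[0,0,np.float64(0.051)],[-0.058,0.01,0.002],0],[[0,0,np.float64(0.051)],[-0.056,0.02,0.001],0],[[0,0,np.float64(0.051)],[-0.053,0.028,0.002],0]]
inner/outer entry [[ 0.436   0.0402  0.038 ]
 [ 0.4408 -0.0104  0.038 ]
 [ 0.3855  0.0307  0.038 ]
 [ 0.3903 -0.0192  0.038 ]]
corners [[0.4517 0.1387 0.02  ]
 [0.3473 0.1271 0.02  ]]
stop [[ 0.6057 -0.0893  0.042 ]
 [ 0.6134 -0.1481  0.042 ]
 [ 0.602  -0.1509  0.042 ]
 [ 0.5944 -0.0921  0.042 ]]
exit rails [[ 0.5694 -0.0988  0.038 ]
 [ 0.5259 -0.1041  0.038 ]
 [ 0.5803 -0.1496  0.038 ]
 [ 0.5367 -0.1548  0.038 ]]
```

>>> {"fn": "send_rows", "kwargs": {"increments": [[[0,0,0.047],[-0.048,-0.035,0.002],0],[[0,0,0.047],[-0.053,-0.027,0.002],0],[[0,0,0.047],[-0.057,-0.017,0.001],0],[[0,0,0.047],[-0.059,-0.009,0.002],0],[[0,0,0.047],[-0.06,0.001,0.002],0],[[0,0,0.047],[-0.058,0.01,0.002],0],[[0,0,0.047],[-0.056,0.02,0.001],0],[[0,0,0.047],[-0.053,0.028,0.002],0]]}}

```text
time_s: 0.9
tool_pos: [0.4572, 0.2514, 0.2207]
tool_rot: [-3.142, 0.0, 1.498]
ft_force: [0.8, 0.9, 0.0]
grip_width: 0.0854
finger_force: 0.0
```

```bash
sed -i 's/dw\/n\/np.pi,nd)/float(dw)\/n\/np.pi,nd)/' h.py; python3 - <<'E'
from h import *
print(cur());c=cal("wrist");im,d=bot.camera("wrist");save("w1.png",im);np.savez("w1.npz",im=im,d=d,K=c[0],R=c[1],t=c[2])
print(-c[1].T@c[2])
E
```

```text
(array([0.45715527, 0.2514224 , 0.22073833]), np.float64(1.4976805164350477))
[0.46318074 0.32231867 0.36334869]
```

View pics/w1.png

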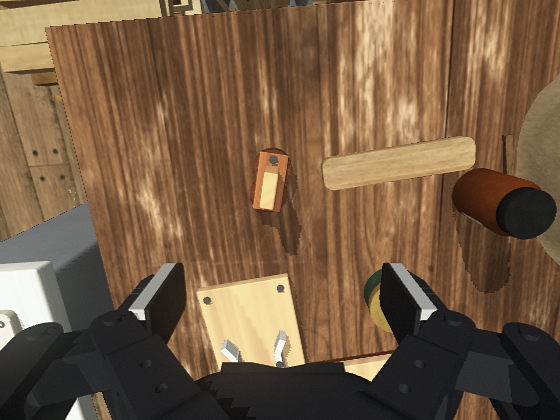

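Wrist view: the carrier is at (270,182) with its pale fin top at (269,190). The track mouth corners are at (207,300) and (280,288).

```bash
python3 - <<'E'
from h import *
z=np.load("w1.npz");c=(z["K"],z["R"],z["t"]);P=cloud(c,z["d"]);v,u=np.indices(z["d"].shape)
box=(u>240)&(u<300)&(v>140)&(v<225)&(z["d"]>0)
for lo,hi in((.056,.07),(.016,.03),(.026,.07)):
    m=box&(P[...,2]>lo)&(P[...,2]<hi);q=P[m];r=cv2.minAreaRect(q[:,:2].astype(np.float32)*1000)
    print(len(q),np.median(q[:,2]),r)
im=z["im"].astype(int);m=box&(im[...,2]>110)&(im[...,0]>190);print(m.sum())
uv=np.argwhere(m)[:,::-1];q=ray(c,uv,.062)[:,:2];print(cv2.minAreaRect(q.astype(np.float32)*1000))
# track corners
m=(u>190)&(u<310)&(v>260)&(v<340)&(P[...,2]>.015)&(P[...,2]<.024);q=P[m];print(len(q),q.max(0),q.min(0))
E
```

```text
556 0.06188884177271162 ((445.1014099121094, 250.4551544189453), (36.01243591308594, 13.94367790222168), 77.12594604492188)
1433 0.02168524679630535 ((444.9489440917969, 250.2781982421875), (69.08761596679688, 40.48968505859375), 76.1169662475586)
630 0.061736893076775615 ((446.16925048828125, 255.12728881835938), (45.59766387939453, 13.94367790222168), 77.12594604492188)
483
((444.8401794433594, 250.98663330078125), (34.79385757446289, 12.623289108276367), 76.83264923095703)
5266 [0.46549818 0.13764923 0.02398757] [0.34784932 0.05089297 0.01501482]
```

```bash
python3 - <<'E'
from h import *
plan([(.445,.2505,.15,1.344,3),(.445,.2505,.029,1.344,5)],0,4)
E
```

```text
[[[0,0,0.0152],[0.001,-0.0068,0.0313],0],[[0,0,0.0152],[0.0008,-0.0068,0.0313],0],[[0,0,0.0152],[0.0004,-0.0068,0.0314],0],[[0,0,0.0],[0.0,0.0,0.0323],0],[[0,0,0.0],[0.0,0.0,0.0322],0],[[0,0,0.0],[0.0,0.0,0.0323],0],[[0,0,0.0],[0.0,0.0,0.0322],0],[[0,0,0.0],[0.0,0.0,0.0323],0]]
```

>>> {"fn": "send_rows", "kwargs": {"increments": [[[0,0,0.0152],[0.001,-0.0068,0.0313],0],[[0,0,0.0152],[0.0008,-0.0068,0.0313],0],[[0,0,0.0152],[0.0004,-0.0068,0.0314],0],[[0,0,0],[0,0,0.0323],0],[[0,0,0],[0,0,0.0322],0],[[0,0,0],[0,0,0.0323],0],[[0,0,0],[0,0,0.0322],0],[[0,0,0],[0,0,0.0323],0]]}}

```text
time_s: 1.75
tool_pos: [0.4414, 0.2565, 0.0282]
tool_rot: [-3.141, 0.0, 1.361]
ft_force: [0.8, 1.2, 0.2]
grip_width: 0.0855
finger_force: 0.0
```

>>> {"fn": "send_rows", "kwargs": {"increments": [[[0,0,0],[0,0,0],0],[[0,0,0],[0,0,0],120],[[0,0,0],[0,0,0],200],[[0,0,0],[0,0,0],255],[[0,0,0],[0,0,0],255],[[0,0,0],[0,0,0],255],[[0,0,0],[0,0,0],255],[[0,0,0],[0,0,0],255]]}}

```text
time_s: 2.55
tool_pos: [0.4422, 0.2568, 0.03]
tool_rot: [3.141, -0.001, 1.36]
ft_force: [1.2, -1.5, 6.2]
grip_width: 0.0131
finger_force: 62.4
```

```bash
python3 - <<'E'
from h import *
s=bot.read_state();print(cur(),s["grip_width"],s["finger_force"],s["ft_force"])
z=np.load("w1.npz")
E
```

```text
(array([0.4421955 , 0.25675937, 0.02996006]), np.float64(1.3602095526470919)) 0.013066827832212352 62.40276217460632 [ 1.21487066 -1.54407844  6.17887623]
```

```bash
cat > fit.py <<'E'
from h import *
import sys
def fit(f):
    z=np.load(f);c=(z["K"],z["R"],z["t"]);P=cloud(c,z["d"]).reshape(-1,3);P=P[z["d"].ravel()>0]
    o=np.array([.417,-.0478]);h=np.radians(-84)
    for it in range(4):
        ex=np.array([np.cos(h),np.sin(h)]);ey=np.array([-ex[1],ex[0]])
        T=np.c_[(P[:,:2]-o)@ex,(P[:,:2]-o)@ey,P[:,2]]
        def sel(a,b,c_,d,zl,zh): return T[(T[:,0]>a)&(T[:,0]<b)&(T[:,1]>c_)&(T[:,1]<d)&(T[:,2]>zl)&(T[:,2]<zh)]
        L=sel(-90,-35,0,0,0,0)
        L=sel(-.09,-.034,.016,.036,.034,.042);Rr=sel(-.09,-.034,-.036,-.016,.034,.042)
        a=[np.polyfit(q[:,0],q[:,1],1) for q in(L,Rr)]
        s=(a[0][0]+a[1][0])/2;m=(a[0][1]+a[1][1])/2
        edge=sel(-.20,-.16,-.045,.045,.016,.024)
        # rear edge: min x per y-bin
        bins=[edge[(edge[:,1]>y)&(edge[:,1]<y+.01),0].min() for y in np.arange(-.04,.04,.01) if ((edge[:,1]>y)&(edge[:,1]<y+.01)).any()]
        stop=sel(.04,.12,.155,.2,.039,.046)
        ex_=sel(.03,.13,.10,.16,.034,.0405)
        print(len(L),len(Rr),"slopes",a[0][0].round(4),a[1][0].round(4),"offs",(a[0][1]*1e3).round(1),(a[1][1]*1e3).round(1),"edge",np.median(bins).round(4) if bins else None)
        if len(stop)>5: print(" stop x",stop[:,0].min().round(4),stop[:,0].max().round(4),"y",stop[:,1].min().round(4),stop[:,1].max().round(4), np.polyfit(stop[:,0],stop[:,1],1).round(3))
        if len(ex_)>5:
            lo=ex_[ex_[:,0]<.08-.0+.0];hi=ex_[ex_[:,0]>=.08]; print(" exit",np.median(lo[:,0]) ,np.median(hi[:,0]), np.polyfit(hi[:,1],hi[:,0],1)[0],np.polyfit(lo[:,1],lo[:,0],1)[0])
        o=o+ey*m;h+=np.arctan(s)
        print(" o",o.round(4),"h",np.degrees(h).round(2))
if __name__=="__main__": fit(sys.argv[1])
E
python3 fit.py top0.npz
```

```text
50 57 slopes 0.0132 -0.0051 offs 28.8 -24.1 edge -0.1797
 stop x 0.0631 0.1196 y 0.1561 0.1863 [0.076 0.171]
 exit 0.06700126439999354 0.1181464643918804 -0.007155280474959723 -0.02767725914146377
 o [ 0.4193 -0.0476] h -83.77
50 57 slopes 0.0093 -0.0091 offs 26.4 -26.4 edge -0.1797
 stop x 0.0639 0.12 y 0.1558 0.1835 [0.069 0.169]
 exit 0.06746396291274992 0.11868281183956773 -0.009912868503008921 -0.01420299455955916
 o [ 0.4193 -0.0476] h -83.76
50 57 slopes 0.0092 -0.0092 offs 26.4 -26.4 edge -0.1797
 stop x 0.0639 0.12 y 0.1558 0.1835 [0.069 0.169]
 exit 0.06747423258353846 0.1186945940695213 -0.009823772996937201 -0.014113854720197933
 o [ 0.4193 -0.0476] h -83.76
50 57 slopes 0.0092 -0.0092 offs 26.4 -26.4 edge -0.1797
 stop x 0.0639 0.1199 y 0.1558 0.1835 [0.069 0.169]
 exit 0.067474460804516 0.11869485589997879 -0.00982179298916423 -0.014111873727947354
 o [ 0.4193 -0.0476] h -83.76
```

```bash
cat >> h.py <<'E'
O=np.array([.4193,-.0476]);H=np.radians(-83.76);EX=np.array([np.cos(H),np.sin(H)]);EY=np.array([-EX[1],EX[0]])
OFF=.0056 # carrier centre ahead of TCP along heading
def T2W(tx,ty,th,z,n):
    """carrier centre in track frame, heading th -> TCP waypoint"""
    h=H+th; p=O+EX*tx+EY*ty-OFF*np.array([np.cos(h),np.sin(h)])
    return (p[0],p[1],z,h+np.pi,n)
def carT():
    p,y=cur();h=y-np.pi;q=p[:2]+OFF*np.array([np.cos(h),np.sin(h)])-O
    s=bot.read_state();f=np.array(s["ft_force"])
    print("t %.2f tx %.1f ty %.1f th %.2f deg z %.1f | F track %.1f %.1f z %.1f w %.4f"%(s["time_s"],q@EX*1e3,q@EY*1e3,np.degrees((h-H+np.pi)%(2*np.pi)-np.pi),p[2]*1e3,f[:2]@EX,f[:2]@EY,f[2],s["grip_width"]))
E
python3 - <<'E'
from h import *
p,y=cur()
plan([(p[0],p[1],.115,y,3),T2W(-.145,0,0,.115,5)],255,4)
E
```

```text
[[[0,0,-0.0],[0.0,0.0,-0.0378],255],[[0,0,-0.0],[0.0,0.0,-0.0378],255],[[0,0,-0.0],[0.0,0.0,-0.0378],255],[[0,0,-0.0203],[-0.0425,-0.0016,0.0],255],[[0,0,-0.0203],[-0.0423,-0.0043,0.0],255],[[0,0,-0.0203],[-0.042,-0.0071,0.0],255],[[0,0,-0.0203],[-0.0414,-0.0096,0.0],255],[[0,0,-0.0203],[-0.0408,-0.0123,0.0],255]]
```

>>> {"fn": "send_rows", "kwargs": {"increments": [[[0,0,0],[0,0,-0.0378],255],[[0,0,0],[0,0,-0.0378],255],[[0,0,0],[0,0,-0.0378],255],[[0,0,-0.0203],[-0.0425,-0.0016,0],255],[[0,0,-0.0203],[-0.0423,-0.0043,0],255],[[0,0,-0.0203],[-0.042,-0.0071,0],255],[[0,0,-0.0203],[-0.0414,-0.0096,0],255],[[0,0,-0.0203],[-0.0408,-0.0123,0],255]]}}

```text
time_s: 3.35
tool_pos: [0.4014, 0.1007, 0.1143]
tool_rot: [-3.141, 0.0, 1.682]
ft_force: [0.8, -0.2, -1.2]
grip_width: 0.0131
finger_force: 61.2
```

>>> {"fn": "send_rows", "kwargs": {"increments": [[[0,0,0],[0,0,0],255],[[0,0,0],[0,0,0],255],[[0,0,0],[0,0,0],255]]}}

```text
time_s: 3.65
tool_pos: [0.4028, 0.1023, 0.1145]
tool_rot: [3.141, -0.0, 1.679]
ft_force: [0.0, 0.0, -2.0]
grip_width: 0.0129
finger_force: 61.2
```

```bash
python3 - <<'E'
from h import *
print(cur());carT();c=cal("wrist");im,d=bot.camera("wrist");save("w2.png",im);np.savez("w2.npz",im=im,d=d,K=c[0],R=c[1],t=c[2])
c=cal("top");im,d=bot.camera("top");np.savez("top1.npz",im=im,d=d,K=c[0],R=c[1],t=c[2])
E
python3 fit.py w2.npz|tail -4;python3 fit.py top1.npz | tail -4
```

```text
(array([0.40280843, 0.10226181, 0.11445865]), np.float64(1.6787659982042362))
t 3.65 tx -145.2 ty -0.1 th -0.05 deg z 114.5 | F track -0.0 0.0 z -2.0 w 0.0129
58 55 slopes 0.0 -0.0 offs 26.0 -26.0 edge None
 stop x 0.0653 0.1199 y 0.1654 0.182 [-0.005  0.175]
 exit 0.06952749834008247 0.12126766826413239 -0.0018088082728308888 0.0067389143747837
 o [ 0.4202 -0.0475] h -82.98Traceback (most recent call last):
  File "fit.py", line 25, in <module>
    if __name__=="__main__": fit(sys.argv[1])
                             ~~~^^^^^^^^^^^^^
  File "fit.py", line 12, in fit
    a=[np.polyfit(q[:,0],q[:,1],1) for q in(L,Rr)]
       ~~~~~~~~~~^^^^^^^^^^^^^^^^^
    raise TypeError("expected non-empty vector for x")
TypeError: expected non-empty vector for x
```

View pics/w2.png

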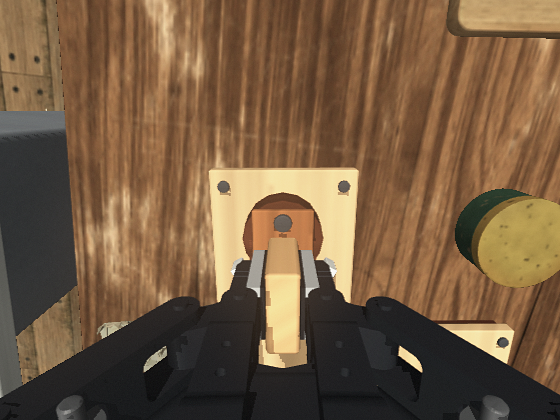

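The wrist view shows the carrier hanging centred (283) over the mouth plate, whose edges are at 210 and 357. I'll refine the track heading from the plate edges.

```bash
python3 - <<'E'
from h import *
z=np.load("w2.npz");c=(z["K"],z["R"],z["t"]);P=cloud(c,z["d"]);v,u=np.indices(z["d"].shape)
m=(z["d"]>0)&(abs(P[...,2]-.02)<.004)&(v<262)&(v>155)&(u>190)&(u<380)
L=[];Rr=[];E=[]
for r in range(176,250,2):
    us=np.where(m[r])[0]
    if len(us)>20: L.append((us.min()-.5,r));Rr.append((us.max()+.5,r))
for cc in range(225,345,5):
    vs=np.where(m[:,cc])[0]; E.append((cc,vs.min()-.5))
print(np.median(P[m][:,2]))
for n,q in(("L",L),("R",Rr),("E",E)):
    w=ray(c,q,.02)[:,:2]; t=np.c_[(w-O)@EX,(w-O)@EY]
    k,i=(0,1) if n!="E" else (1,0)
    s=np.polyfit(t[:,k],t[:,i],1);print(n,len(q),"pos %.1f"%(np.median(t[:,i])*1e3),"slope deg %.2f"%np.degrees(s[0]),"range",t[:,k].min().round(3),t[:,k].max().round(3))
# carrier plate (top at underside+22): brown disc/plate
for lo,hi in((.1,.111),(.135,.15),):
    mm=(z["d"]>0)&(P[...,2]>lo)&(P[...,2]<hi)&(u>235)&(u<330)&(v>180)&(v<260); q=P[mm]; 
    if len(q): t=np.c_[(q[:,:2]-O)@EX,(q[:,:2]-O)@EY];print(lo,len(q),np.median(q[:,2]),t.min(0),t.max(0))
for f in("top0","top1"):
    z=np.load(f+".npz");c=(z["K"],z["R"],z["t"]);P=cloud(c,z["d"]).reshape(-1,3)
    t=np.c_[(P[:,:2]-O)@EX,(P[:,:2]-O)@EY,P[:,2]]
    m=(t[:,0]>.045)&(t[:,0]<.135)&(t[:,1]>.09)&(t[:,1]<.155)&(abs(t[:,2]-.038)<.004)
    q=t[m];lo=q[q[:,0]<.08];hi=q[(q[:,0]>.105)]
    print(f,[(len(a),np.median(a[:,0]).round(4),np.degrees(-np.polyfit(a[:,1],a[:,0],1)[0]).round(2)) for a in(lo,hi)])
    m=(t[:,0]>-.09)&(t[:,0]<-.034)&(abs(abs(t[:,1])-.026)<.01)&(abs(t[:,2]-.038)<.004);q=t[m]
    print([(len(a),np.median(a[:,1]).round(4),np.degrees(np.polyfit(a[:,0],a[:,1],1)[0]).round(2)) for a in(q[q[:,1]>0],q[q[:,1]<0])])
E
```

```text
0.020141290157813865
L 37 pos -52.9 slope deg 0.08 range -0.176 -0.119
R 37 pos 56.3 slope deg 0.06 range -0.175 -0.119
E 24 pos -181.0 slope deg 0.11 range -0.041 0.043
0.1 3170 0.10628701257947493 [-0.17991294 -0.01917907] [-0.14837159  0.02138675]
top0 [(66, np.float64(0.0671), np.float64(-0.19)), (65, np.float64(0.1187), np.float64(0.59))]
[(50, np.float64(0.0256), np.float64(0.52)), (57, np.float64(-0.0256), np.float64(-0.53))]
top1 [(62, np.float64(0.0672), np.float64(0.21)), (60, np.float64(0.1188), np.float64(-0.19))]
[(57, np.float64(0.026), np.float64(0.47)), (55, np.float64(-0.026), np.float64(0.77))]
```

```bash
sed -i 's/-83.76/-83.66/' h.py; python3 - <<'E'
from h import *
plan([T2W(-.145,.0005,0,.065,3),T2W(-.145,.0005,0,.050,3)],255,4)
E
```

```text
[[[0,0,-0.0002],[-0.0002,0.0002,0.0219],255],[[0,0,-0.0002],[-0.0002,0.0002,0.022],255],[[0,0,-0.0002],[-0.0002,0.0001,0.0219],255],[[0,0,0.0],[0.0,0.0,0.0067],255],[[0,0,0.0],[0.0,0.0,0.0067],255],[[0,0,0.0],[0.0,0.0,0.0066],255]]
```

>>> {"fn": "send_rows", "kwargs": {"increments": [[[0,0,-0.0002],[-0.0002,0.0003,0.022],255],[[0,0,-0.0002],[-0.0002,0.0003,0.022],255],[[0,0,-0.0002],[-0.0002,0.0002,0.022],255],[[0,0,0],[0,0,0.0067],255],[[0,0,0],[0,0,0.0067],255],[[0,0,0],[0,0,0.0066],255],[[0,0,0],[0,0,0],255],[[0,0,0],[0,0,0],255]]}}

```text
time_s: 4.55
tool_pos: [0.4034, 0.1016, 0.0502]
tool_rot: [3.141, -0.0, 1.681]
ft_force: [-0.3, 0.3, -1.8]
grip_width: 0.013
finger_force: 61.5
```

```bash
python3 - <<'E'
from h import *
carT();plan([T2W(-.075,.0005,0,.050,8)],255,4)
E
```

```text
t 4.55 tx -144.4 ty 0.6 th -0.02 deg z 50.2 | F track -0.3 -0.3 z -1.8 w 0.0130
[[[0,0,-0.0],[-0.0116,0.0,0.0],255],[[0,0,-0.0],[-0.0115,0.0,0.0001],255],[[0,0,-0.0],[-0.0116,-0.0001,0.0],255],[[0,0,-0.0],[-0.0116,0.0,0.0],255],[[0,0,-0.0],[-0.0116,0.0,0.0],255],[[0,0,-0.0],[-0.0115,0.0,0.0001],255],[[0,0,-0.0],[-0.0116,0.0,0.0],255],[[0,0,-0.0],[-0.0116,0.0,0.0],255]]
```

>>> {"fn": "send_rows", "kwargs": {"increments": [[[0,0,0],[0,0,0.0005],255],[[0,0,0],[-0.006,0,0.0002],255],[[0,0,0],[-0.006,0,0],255],[[0,0,0],[-0.006,0,0],255],[[0,0,0],[-0.006,0,0],255],[[0,0,0],[-0.006,0,0],255],[[0,0,0],[-0.006,0,0],255],[[0,0,0],[-0.006,0,0],255]]}}

```text
time_s: 5.35
tool_pos: [0.4071, 0.07, 0.0498]
tool_rot: [3.14, -0.0, 1.681]
ft_force: [-1.5, 3.3, 5.3]
grip_width: 0.0133
finger_force: 62.6
```

```bash
python3 - <<'E'
from h import *
carT()
E
```

```text
t 5.35 tx -112.6 ty 0.8 th -0.04 deg z 49.8 | F track -3.5 -1.1 z 5.3 w 0.0133
```

>>> {"fn": "send_rows", "kwargs": {"increments": [[[0,0,0],[-0.008,0,-0.0003],255],[[0,0,0],[-0.008,0,0],255],[[0,0,0],[-0.008,0,0],255],[[0,0,0],[-0.008,0,0],255],[[0,0,0],[-0.008,0,0],255],[[0,0,0],[-0.008,0,0],255],[[0,0,0],[-0.008,0,0],255],[[0,0,0],[-0.008,0,0],255]]}}

```text
time_s: 6.15
tool_pos: [0.4119, 0.022, 0.0498]
tool_rot: [3.141, -0.0, 1.681]
ft_force: [-0.7, 4.3, 7.3]
grip_width: 0.0128
finger_force: 62.7
```

```bash
python3 - <<'E'
from h import *
carT()
E
```

```text
t 6.15 tx -64.4 ty 0.3 th -0.04 deg z 49.8 | F track -4.4 -0.3 z 7.3 w 0.0128
```

>>> {"fn": "send_rows", "kwargs": {"increments": [[[0,0,0],[-0.008,0,-0.0004],255],[[0,0,0],[-0.009,0,0],255],[[0,0,0],[-0.009,0,0],255],[[0,0,0],[-0.009,0,0],255],[[0,0,0],[-0.009,0,0],255],[[0,0,0],[-0.009,0,0],255],[[0,0,0],[-0.009,0,0],255],[[0,0,0],[-0.009,0,0],255]]}}

```text
time_s: 6.95
tool_pos: [0.4176, -0.0311, 0.0498]
tool_rot: [-3.141, 0.0, 1.681]
ft_force: [0.0, 1.9, 0.6]
grip_width: 0.0132
finger_force: 62.1
```

```bash
cat >> h.py <<'E'
from scipy.optimize import brentq
def cl(s,b):
    """centre line point, s=0 at bend start (true bend start tx=b)"""
    r=.08;L=r*np.pi/2
    if s<0: return np.array([b+s,0])
    if s<L: return np.array([b+r*np.sin(s/r),r-r*np.cos(s/r)])
    return np.array([b+r,r+s-L])
def pose(sm,b):
    f=lambda e: np.linalg.norm(cl(sm+e,b)-cl(sm-e,b))-.029
    e=brentq(f,.0140,.0165);A=cl(sm+e,b);B=cl(sm-e,b);d=A-B
    return (*((A+B)/2),np.arctan2(d[1],d[0]))
def follow(s0,s1,n,b,dz=0,nd=4,sync=None):
    """rows along the path from s0 to s1, relative to commanded pose at s0 (pure increments)"""
    P=[T2W(*pose(s,b),0,1) for s in np.linspace(s0,s1,n+1)]
    plan(P[1:],255,nd,start=(np.array(P[0][:3]),P[0][3]))
E
python3 - <<'E'
from h import *
carT()
for s in(-.02,-.01,0,.01,.02,.04):
    q=pose(s,.013);print(s,np.round(np.array(q[:2])*1e3,1),np.degrees(q[2]).round(1))
E
```

```text
t 6.95 tx -11.0 ty 0.1 th -0.02 deg z 49.8 | F track -1.9 0.2 z 0.6 w 0.0132
-0.02 [-7.  0.] 0.0
-0.01 [3.  0.1] 0.3
0 [13.   0.7] 2.6
0.01 [22.8  1.9] 7.4
0.02 [32.5  3.8] 14.3
0.04 [50.7 11. ] 28.6
```

>>> {"fn": "send_rows", "kwargs": {"increments": [[[0,0,0],[0,0,0],255],[[0,0,0],[0,0,0],255]]}}

```text
time_s: 7.15
tool_pos: [0.4177, -0.0309, 0.0499]
tool_rot: [3.141, 0.0, 1.681]
ft_force: [0.6, -1.4, -0.0]
grip_width: 0.013
finger_force: 61.7
```

```bash
python3 - <<'E'
from h import *
carT(); follow(-.021,.005,8,.013)
E
```

```text
t 7.15 tx -11.2 ty 0.3 th -0.05 deg z 49.9 | F track 1.5 0.5 z -0.0 w 0.0130
[[[0,0,-0.0],[-0.0043,0.0,0.0],255],[[0,0,-0.0],[-0.0044,0.0,0.0],255],[[0,0,-0.0007],[-0.0043,0.0,0.0],255],[[0,0,-0.0022],[-0.0043,0.0001,0.0],255],[[0,0,-0.0036],[-0.0044,0.0001,0.0],255],[[0,0,-0.0051],[-0.0043,0.0001,0.0],255],[[0,0,-0.0065],[-0.0043,0.0001,0.0],255],[[0,0,-0.008],[-0.0043,0.0,0.0],255]]
```

>>> {"fn": "send_rows", "kwargs": {"increments": [[[0,0,0],[-0.005,0,0.0001],255],[[0,0,0],[-0.005,0,0],255],[[0,0,-0.0007],[-0.0047,0,0],255],[[0,0,-0.0022],[-0.0047,0.0001,0],255],[[0,0,-0.0036],[-0.0047,0.0001,0],255],[[0,0,-0.0051],[-0.0047,0.0001,0],255],[[0,0,-0.0065],[-0.0047,0.0001,0],255],[[0,0,-0.008],[-0.0047,0,0],255]]}}

```text
time_s: 7.95
tool_pos: [0.4214, -0.0591, 0.0498]
tool_rot: [-3.141, -0.0, 1.765]
ft_force: [-1.6, 3.4, 5.2]
grip_width: 0.0134
finger_force: 62.3
```

```bash
cat >> h.py <<'E'
def err(b):
    """nearest path station, lateral/heading error, force in carrier frame"""
    p,y=cur();h=y-np.pi;q=p[:2]+OFF*np.array([np.cos(h),np.sin(h)])-O;q=np.array([q@EX,q@EY]);th=(h-H+np.pi)%(2*np.pi)-np.pi
    S=np.arange(-.05,.25,.0005);D=[np.linalg.norm(np.array(pose(s,b)[:2])-q) for s in S];s=S[np.argmin(D)];P=pose(s,b)
    n=np.array([-np.sin(P[2]),np.cos(P[2])]);st=bot.read_state();f=np.array(st["ft_force"])[:2];f=np.array([f@EX,f@EY])
    print("s %.1f lat err(left+) %.2f heading err %.2f | F along %.1f left %.1f Mz %.2f"%(s*1e3,(q-np.array(P[:2]))@n*1e3,np.degrees(th-P[2]),f@[n[1],-n[0]],f@n,st["torque"][2]))
E
python3 - <<'E'
from h import *
carT();err(.013)
E
```

```text
t 7.95 tx 17.3 ty 1.3 th 4.78 deg z 49.8 | F track -3.6 -1.2 z 5.2 w 0.0134
s 4.5 lat err(left+) 0.14 heading err 0.32 | F along -3.6 left -0.9 Mz 0.04
```

```bash
python3 - <<'E'
from h import *
follow(.0045,.034,8,.013)
E
```

```text
[[[0,0,-0.0106],[-0.0049,0.0,0.0],255],[[0,0,-0.0124],[-0.0048,-0.0001,0.0],255],[[0,0,-0.0141],[-0.0049,-0.0002,0.0],255],[[0,0,-0.0147],[-0.0048,-0.0002,0.0],255],[[0,0,-0.0147],[-0.0049,-0.0002,0.0],255],[[0,0,-0.0146],[-0.0048,-0.0003,0.0],255],[[0,0,-0.0147],[-0.0048,-0.0002,0.0],255],[[0,0,-0.0147],[-0.0049,-0.0002,0.0],255]]
```

>>> {"fn": "send_rows", "kwargs": {"increments": [[[0,0,-0.0106],[-0.0049,0,-0.0003],255],[[0,0,-0.0124],[-0.0048,-0.0001,0],255],[[0,0,-0.0141],[-0.0049,-0.0002,0],255],[[0,0,-0.0147],[-0.0048,-0.0002,0],255],[[0,0,-0.0147],[-0.0049,-0.0002,0],255],[[0,0,-0.0146],[-0.0048,-0.0003,0],255]]}}

```text
time_s: 8.55
tool_pos: [0.4269, -0.0804, 0.0499]
tool_rot: [-3.141, -0.0, 2.021]
ft_force: [-0.6, 1.5, 0.0]
grip_width: 0.0131
finger_force: 61.7
```

```bash
python3 - <<'E'
from h import *
carT();err(.013);err(.011);err(.015)
E
```

```text
t 8.55 tx 38.7 ty 5.8 th 19.44 deg z 49.9 | F track -1.6 -0.4 z 0.0 w 0.0131
s 26.5 lat err(left+) 0.11 heading err 0.46 | F along -1.6 left 0.1 Mz -0.00
s 28.5 lat err(left+) -0.57 heading err -0.97 | F along -1.6 left 0.1 Mz -0.00
s 25.0 lat err(left+) 0.74 heading err 1.53 | F along -1.6 left 0.1 Mz -0.00
```

>>> {"fn": "send_rows", "kwargs": {"increments": [[[0,0,-0.0147],[-0.0049,-0.0002,0.0001],255],[[0,0,-0.0147],[-0.0048,-0.0002,0],255],[[0,0,-0.0147],[-0.0049,-0.0002,0],255],[[0,0,-0.0147],[-0.0048,-0.0002,0],255],[[0,0,-0.0147],[-0.0049,-0.0002,0],255],[[0,0,-0.0146],[-0.0048,-0.0003,0],255]]}}

```text
time_s: 9.15
tool_pos: [0.4371, -0.099, 0.0499]
tool_rot: [-3.141, -0.001, 2.297]
ft_force: [-2.9, 4.0, 4.9]
grip_width: 0.0133
finger_force: 62.5
```

```bash
python3 - <<'E'
from h import *
carT();err(.013);err(.011);err(.015)
E
```

```text
t 9.15 tx 57.6 ty 15.3 th 35.28 deg z 49.9 | F track -4.2 -2.4 z 4.9 w 0.0133
s 48.5 lat err(left+) 0.04 heading err 0.54 | F along -4.9 left 0.4 Mz -0.03
s 50.0 lat err(left+) -1.11 heading err -0.53 | F along -4.9 left 0.5 Mz -0.03
s 46.5 lat err(left+) 1.16 heading err 1.98 | F along -4.9 left 0.3 Mz -0.03
```

>>> {"fn": "send_rows", "kwargs": {"increments": [[[0,0,-0.0147],[-0.0049,-0.0002,-0.0002],255],[[0,0,-0.0147],[-0.0048,-0.0002,0],255],[[0,0,-0.0147],[-0.0049,-0.0002,0],255],[[0,0,-0.0147],[-0.0048,-0.0002,0],255],[[0,0,-0.0147],[-0.0049,-0.0002,0],255],[[0,0,-0.0146],[-0.0048,-0.0003,0],255]]}}

```text
time_s: 9.75
tool_pos: [0.4519, -0.114, 0.0499]
tool_rot: [-3.141, -0.003, 2.573]
ft_force: [-4.6, 8.0, 10.7]
grip_width: 0.0131
finger_force: 63.2
```

```bash
python3 - <<'E'
from h import *
carT();err(.013);err(.011);err(.015)
E
```

```text
t 9.75 tx 73.1 ty 29.4 th 51.11 deg z 49.9 | F track -8.4 -3.7 z 10.7 w 0.0131
s 69.5 lat err(left+) 0.13 heading err 1.33 | F along -8.3 left 4.0 Mz -0.19
s 71.0 lat err(left+) -1.41 heading err 0.26 | F along -8.2 left 4.2 Mz -0.19
s 68.5 lat err(left+) 1.65 heading err 2.05 | F along -8.3 left 3.9 Mz -0.19
```

>>> {"fn": "send_rows", "kwargs": {"increments": [[[0,0,0.006],[0,0.0008,-0.0006],255],[[0,0,0],[0,0,0],255]]}}

```text
time_s: 9.95
tool_pos: [0.4538, -0.114, 0.0504]
tool_rot: [-3.141, 0.0, 2.551]
ft_force: [0.2, 0.3, -1.9]
grip_width: 0.013
finger_force: 61.4
```

```bash
python3 - <<'E'
from h import *
carT();err(.013);err(.012);follow(.070,.100,8,.0125);follow(.1,.130,8,.0125)
E
```

```text
t 9.95 tx 73.4 ty 31.2 th 49.84 deg z 50.4 | F track -0.3 0.2 z -1.9 w 0.0130
s 71.5 lat err(left+) 1.02 heading err -1.36 | F along 0.0 left 0.4 Mz 0.01
s 72.0 lat err(left+) 0.24 heading err -1.72 | F along 0.0 left 0.4 Mz 0.01
[[[0,0,-0.0149],[-0.0049,-0.0002,0.0],255],[[0,0,-0.0149],[-0.0049,-0.0003,0.0],255],[[0,0,-0.015],[-0.005,-0.0002,0.0],255],[[0,0,-0.0149],[-0.0049,-0.0002,0.0],255],[[0,0,-0.0149],[-0.0049,-0.0003,0.0],255],[[0,0,-0.0149],[-0.0049,-0.0002,0.0],255],[[0,0,-0.0149],[-0.005,-0.0002,0.0],255],[[0,0,-0.015],[-0.0049,-0.0003,0.0],255]]
[[[0,0,-0.0149],[-0.0049,-0.0002,0.0],255],[[0,0,-0.0149],[-0.0049,-0.0003,0.0],255],[[0,0,-0.015],[-0.005,-0.0002,0.0],255],[[0,0,-0.0138],[-0.0049,-0.0003,0.0],255],[[0,0,-0.012],[-0.005,-0.0003,0.0],255],[[0,0,-0.0101],[-0.0049,-0.0004,0.0],255],[[0,0,-0.0081],[-0.005,-0.0003,0.0],255],[[0,0,-0.0062],[-0.005,-0.0003,0.0],255]]
```

>>> {"fn": "send_rows", "kwargs": {"increments": [[[0,0,-0.0185],[-0.0049,-0.0003,0.0003],255],[[0,0,-0.0165],[-0.0049,-0.0003,0],255],[[0,0,-0.015],[-0.005,-0.0003,0],255],[[0,0,-0.0149],[-0.0049,-0.0003,0],255],[[0,0,-0.0149],[-0.0049,-0.0003,0],255]]}}

```text
time_s: 10.45
tool_pos: [0.4696, -0.1235, 0.0502]
tool_rot: [-3.141, 0.0, 2.805]
ft_force: [0.1, -0.6, -2.5]
grip_width: 0.0133
finger_force: 61.5
```

```bash
python3 - <<'E'
from h import *
carT();err(.013);err(.012)
E
```

```text
t 10.45 tx 83.4 ty 46.7 th 64.37 deg z 50.2 | F track 0.6 0.0 z -2.5 w 0.0133
s 90.5 lat err(left+) 0.77 heading err -0.45 | F along 0.3 left -0.5 Mz 0.06
s 90.5 lat err(left+) -0.14 heading err -0.45 | F along 0.3 left -0.5 Mz 0.06
```

>>> {"fn": "send_rows", "kwargs": {"increments": [[[0,0,-0.0149],[-0.0049,-0.0003,0.0003],255],[[0,0,-0.0149],[-0.0049,-0.0003,0],255],[[0,0,-0.015],[-0.005,-0.0003,0],255],[[0,0,-0.0149],[-0.0049,-0.0003,0],255],[[0,0,-0.0149],[-0.0049,-0.0003,0],255]]}}

```text
time_s: 10.95
tool_pos: [0.4871, -0.129, 0.0499]
tool_rot: [-3.141, -0.0, 3.039]
ft_force: [-0.5, 0.9, -1.3]
grip_width: 0.0135
finger_force: 61.5
```

```bash
python3 - <<'E'
from h import *
carT();err(.013);err(.012);follow(.109,.145,8,.0125)
E
```

```text
t 10.95 tx 89.6 ty 63.8 th 77.80 deg z 49.9 | F track -0.9 -0.4 z -1.3 w 0.0135
s 109.0 lat err(left+) 0.43 heading err -0.27 | F along -0.6 left 0.8 Mz -0.02
s 109.0 lat err(left+) -0.55 heading err -0.27 | F along -0.6 left 0.8 Mz -0.02
[[[0,0,-0.0175],[-0.0059,-0.0003,0.0],255],[[0,0,-0.0151],[-0.006,-0.0003,0.0],255],[[0,0,-0.0123],[-0.0059,-0.0004,0.0],255],[[0,0,-0.0095],[-0.006,-0.0004,0.0],255],[[0,0,-0.0068],[-0.006,-0.0004,0.0],255],[[0,0,-0.0039],[-0.006,-0.0002,0.0],255],[[0,0,-0.0012],[-0.006,-0.0001,0.0],255],[[0,0,-0.0],[-0.006,0.0,0.0],255]]
```

>>> {"fn": "send_rows", "kwargs": {"increments": [[[0,0,-0.0175],[-0.0059,-0.0003,0.0001],255],[[0,0,-0.0151],[-0.006,-0.0003,0],255],[[0,0,-0.0123],[-0.0059,-0.0004,0],255],[[0,0,-0.0095],[-0.006,-0.0004,0],255],[[0,0,-0.0068],[-0.006,-0.0004,0],255]]}}

```text
time_s: 11.45
tool_pos: [0.5096, -0.1305, 0.0499]
tool_rot: [-3.141, -0.0, -3.052]
ft_force: [-0.1, -0.2, -0.7]
grip_width: 0.0132
finger_force: 61.5
```

```bash
python3 - <<'E'
from h import *
carT();err(.013);err(.012)
E
```

```text
t 11.45 tx 92.5 ty 86.2 th 88.77 deg z 49.9 | F track 0.2 -0.1 z -0.7 w 0.0132
s 132.0 lat err(left+) 0.34 heading err -0.40 | F along -0.1 left -0.2 Mz -0.00
s 132.0 lat err(left+) -0.66 heading err -0.40 | F along -0.1 left -0.2 Mz -0.00
```

>>> {"fn": "send_rows", "kwargs": {"increments": [[[0,0,-0.0039],[-0.007,-0.0002,0.0002],255],[[0,0,-0.0022],[-0.007,-0.0001,0],255],[[0,0,0],[-0.008,0,0],255],[[0,0,0],[-0.008,0,0],255],[[0,0,0],[-0.008,0,0],255],[[0,0,0],[-0.008,0,0],255],[[0,0,0],[-0.005,0,0],255]]}}

```text
time_s: 12.15
tool_pos: [0.5484, -0.1265, 0.0499]
tool_rot: [-3.141, 0.001, -3.034]
ft_force: [-1.6, 0.1, 0.5]
grip_width: 0.0133
finger_force: 61.7
```

```bash
python3 - <<'E'
from h import *
carT();err(.0125)
E
```

```text
t 12.15 tx 92.7 ty 125.2 th 89.81 deg z 49.9 | F track -0.3 -1.6 z 0.5 w 0.0133
s 171.0 lat err(left+) -0.23 heading err -0.19 | F along -1.6 left 0.3 Mz 0.04
```

Now I feel for the stop in small steps.

>>> {"fn": "send_rows", "kwargs": {"increments": [[[0,0,0],[-0.003,0,0],255],[[0,0,0],[-0.003,0,0],255],[[0,0,0],[-0.002,0,0],255],[[0,0,0],[-0.001,0,0],255],[[0,0,0],[0,0,0],255]]}}

```text
time_s: 12.65
tool_pos: [0.5543, -0.1259, 0.0499]
tool_rot: [-3.142, 0.0, -3.034]
ft_force: [-1.6, 0.2, 0.3]
grip_width: 0.0133
finger_force: 61.8
```

```bash
python3 - <<'E'
from h import *
carT();err(.0125)
E
```

```text
t 12.65 tx 92.7 ty 131.1 th 89.81 deg z 49.9 | F track -0.3 -1.6 z 0.3 w 0.0133
s 177.0 lat err(left+) -0.23 heading err -0.19 | F along -1.6 left 0.3 Mz -0.05
```

>>> {"fn": "send_rows", "kwargs": {"increments": [[[0,0,0],[-0.001,0,0],255],[[0,0,0],[-0.001,0,0],255]]}}

```text
time_s: 12.85
tool_pos: [0.5556, -0.1257, 0.0499]
tool_rot: [3.142, -0.0, -3.034]
ft_force: [-1.1, 0.2, 0.5]
grip_width: 0.0131
finger_force: 62.0
```

>>> {"fn": "send_rows", "kwargs": {"increments": [[[0,0,0],[-0.001,0,0],255],[[0,0,0],[-0.001,0,0],255]]}}

```text
time_s: 13.05
tool_pos: [0.5572, -0.1256, 0.0499]
tool_rot: [3.142, -0.0, -3.034]
ft_force: [-2.5, -0.8, 0.9]
grip_width: 0.013
finger_force: 62.0
```

>>> {"fn": "send_rows", "kwargs": {"increments": [[[0,0,0],[-0.0007,0,0],255],[[0,0,0],[0,0,0],255]]}}

```text
time_s: 13.25
tool_pos: [0.5578, -0.1255, 0.0499]
tool_rot: [-3.142, 0.0, -3.034]
ft_force: [0.2, 0.8, 1.6]
grip_width: 0.0133
finger_force: 61.9
```

>>> {"fn": "send_rows", "kwargs": {"increments": [[[0,0,0],[-0.0007,0,0],255],[[0,0,0],[0,0,0],255]]}}

```text
time_s: 13.45
tool_pos: [0.5583, -0.1254, 0.0499]
tool_rot: [-3.142, 0.0, -3.034]
ft_force: [-1.7, 0.1, 0.2]
grip_width: 0.0134
finger_force: 61.8
```

>>> {"fn": "send_rows", "kwargs": {"increments": [[[0,0,0],[-0.0007,0,0],255],[[0,0,0],[0,0,0],255]]}}

```text
time_s: 13.65
tool_pos: [0.5588, -0.1254, 0.0499]
tool_rot: [-3.142, 0.0, -3.034]
ft_force: [-0.8, -0.4, -0.3]
grip_width: 0.0128
finger_force: 61.8
```

>>> {"fn": "send_rows", "kwargs": {"increments": [[[0,0,0],[-0.0007,0,0],255],[[0,0,0],[0,0,0],255]]}}

```text
time_s: 13.85
tool_pos: [0.5593, -0.1254, 0.0499]
tool_rot: [-3.142, 0.0, -3.034]
ft_force: [-0.5, -0.4, 0.3]
grip_width: 0.013
finger_force: 61.8
```

>>> {"fn": "send_rows", "kwargs": {"increments": [[[0,0,0],[-0.0005,0,0],255],[[0,0,0],[0,0,0],255]]}}

```text
time_s: 14.05
tool_pos: [0.5597, -0.1253, 0.0499]
tool_rot: [-3.142, 0.0, -3.034]
ft_force: [-0.9, -0.6, 0.1]
grip_width: 0.0133
finger_force: 61.8
```

```bash
python3 - <<'E'
from h import *
carT();err(.0125)
E
```

```text
t 14.05 tx 92.7 ty 136.5 th 89.81 deg z 49.9 | F track 0.5 -1.0 z 0.1 w 0.0133
s 182.0 lat err(left+) -0.23 heading err -0.19 | F along -1.0 left -0.5 Mz -0.01
```

>>> {"fn": "send_rows", "kwargs": {"increments": [[[0,0,0],[-0.0007,0,0],255],[[0,0,0],[0,0,0],255]]}}

```text
time_s: 14.25
tool_pos: [0.5598, -0.1252, 0.0499]
tool_rot: [3.141, -0.001, -3.034]
ft_force: [-2.7, -0.2, 1.7]
grip_width: 0.0128
finger_force: 61.9
```

>>> {"fn": "send_rows", "kwargs": {"increments": [[[0,0,0],[-0.0007,0,0],255],[[0,0,0],[0,0,0],255]]}}

```text
time_s: 14.45
tool_pos: [0.5599, -0.1253, 0.0499]
tool_rot: [3.141, -0.002, -3.034]
ft_force: [-4.9, -0.6, 4.5]
grip_width: 0.0128
finger_force: 62.4
```

>>> {"fn": "send_rows", "kwargs": {"increments": [[[0,0,0],[-0.0005,0,0],255],[[0,0,0],[0,0,0],255]]}}

```text
time_s: 14.65
tool_pos: [0.5599, -0.1252, 0.0499]
tool_rot: [3.141, -0.002, -3.034]
ft_force: [-7.0, -1.8, 5.8]
grip_width: 0.013
finger_force: 62.5
```

```bash
python3 - <<'E'
from h import *
carT()
im,d=bot.camera("scene");c=cal("scene");P=cloud(c,d);q=(P[...,:2]-O);tx=q@EX;ty=q@EY
m=(tx>.05)&(tx<.14)&(ty>.08)&(ty<.2)&(P[...,2]<.06)&(P[...,2]>.01)
v,u=np.where(m);print(u.min(),u.max(),v.min(),v.max())
a,b=max(0,v.min()-25),u.min()-25
save("s1.png",cv2.resize(im[a:v.max()+20,b:u.max()+25],None,fx=6,fy=6,interpolation=cv2.INTER_CUBIC)[:600,:800])
E
```

```text
t 14.65 tx 92.7 ty 136.8 th 89.82 deg z 49.9 | F track 1.0 -7.1 z 5.8 w 0.0130
317 369 218 263
```

View pics/s1.png

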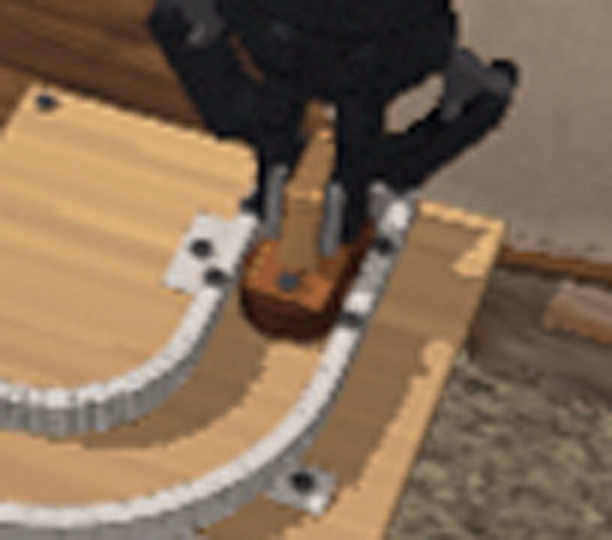

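The scene view shows the carrier seated in the exit channel. The force rose to 7 N with no more motion, so it is against the stop. I relax slightly and release.

>>> {"fn": "send_rows", "kwargs": {"increments": [[[0,0,0],[0.0012,0,-0.0001],255],[[0,0,0],[0,0,0],255]]}}

```text
time_s: 14.9
tool_pos: [0.5598, -0.1252, 0.0499]
tool_rot: [3.141, -0.0, -3.034]
ft_force: [-3.9, -1.8, 1.8]
grip_width: 0.0134
finger_force: 61.9
```

>>> {"fn": "send_rows", "kwargs": {"increments": [[[0,0,0],[0,0,0],200],[[0,0,0],[0,0,0],150],[[0,0,0],[0,0,0],100],[[0,0,0],[0,0,0],100],[[0,0,0],[0,0,0],100]]}}

```text
time_s: 15.4
tool_pos: [0.5603, -0.1252, 0.05]
tool_rot: [-3.141, 0.0, -3.034]
ft_force: [-0.4, 0.4, -0.0]
grip_width: 0.0521
finger_force: 0.0
```

Straight up, then back towards the robot for a clear view.

>>> {"fn": "send_rows", "kwargs": {"increments": [[[0,0,0],[0,0,-0.015],100],[[0,0,0],[0,0,-0.03],100],[[0,0,0],[0,0,-0.05],100],[[0,0,0],[0,0,-0.06],100],[[0,0,0],[0.06,0,-0.02],100],[[0,0,0],[0.06,0,0],100],[[0,0,0],[0.06,0,0],100],[[0,0,0],[0.04,0,0],100]]}}

```text
time_s: 16.2
tool_pos: [0.3931, -0.1426, 0.1819]
tool_rot: [3.142, -0.0, -3.034]
ft_force: [-0.7, -0.7, 0.2]
grip_width: 0.0517
finger_force: 0.0
```

>>> {"fn": "send_rows", "kwargs": {"increments": [[[0,0,0],[0,0,0],100],[[0,0,0],[0,0,0],100]]}}

```text
time_s: 16.4
tool_pos: [0.3964, -0.1433, 0.1822]
tool_rot: [-3.141, 0.002, -3.035]
ft_force: [1.0, -0.4, 0.5]
grip_width: 0.0524
finger_force: 0.0
```

```bash
python3 - <<'E'
from h import *
im,d=bot.camera("top");c=cal("top");P=cloud(c,d);q=(P[...,:2]-O);tx=q@EX;ty=q@EY
m=(tx>.06)&(tx<.13)&(ty>.09)&(ty<.175)&(P[...,2]>.05)&(P[...,2]<.1)
print("fin",m.sum(),*(np.median(a[m]) for a in(tx,ty,P[...,2])))
save("t2.png",cv2.resize(im[155:275,230:430],None,fx=4,fy=4,interpolation=cv2.INTER_CUBIC))
E
```

```text
fin 95 0.09197432984898445 0.1336549867080823 0.08037467264875908
```

View pics/t2.png

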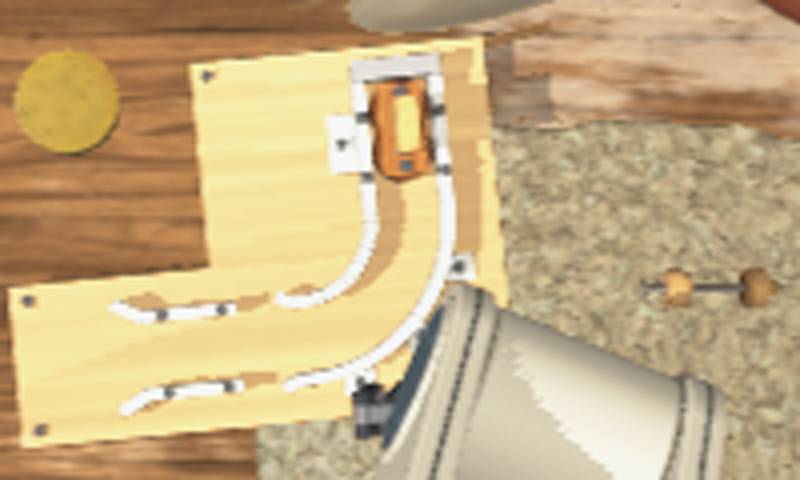

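The top view shows the carrier at (405,128) in the exit channel, its nose at the stop (395,68). The fin top at 80 mm matches a carrier seated on the floor (20 + 62 mm).

```bash
python3 -c "
from station import bot
print(bot.hand_in())"
```

```text
the job is handed in; nothing more can be done
None
```

The carrier is home against the steel stop, down in the channel and let go, and the job was handed in at about 16.5 s; the highest forces I read were about 9 N sideways in the bend (11 N down on the floor) and 7 N at the stop, and I steered clear of the jar, wax and clamp, though the final look covered only the clamp.

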